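Blow out and eject the tips of a bench-top pipettor

TASK

Finish the run on the 96-channel bench-top pipettor: press its plunger right down to the stop to blow out the tips and let it come back up, then flip the safety catch on top of the head all the way over to its free side and pull the tip-eject lever fully forward and down to its stop. Hold the lever there: you finish while still gripping or pulling it down, because it springs back if let go. Leave the other things on the bench where they are.

Things in the scene. Friction and masses are not known exactly. Their poses are not given: they have to be found in the camera images.
- pipettor: Fixed: white base 300 x 260 mm, two rear posts with a bridge (top 271 mm), white head 140 to 225 mm above the bench over an amber tip box. Origin: centre of the base, on the bench; x from its front (robot's side) to its back, y to the operator's left, z up. In mm: head x -85 to 75, y -85 to 85; plunger axis x 10, y 0; catch hinge line y -72, z 233; lever pivot x 20, z 190. Yaw within 0.3 rad.
- plunger_top (a point): Centre of the top face of the plunger's black palm knob, 42 mm across and 17 mm thick, on a steel stem that stands up from the middle of the head; the top is 280 mm above the bench when up.
- plunger (a joint): Plunger travel in m: 0 up, 0.014 at the stop. A spring pushes it back up: about 3 N at the top, 9.5 N at the stop.
- catch_tab (a point): Middle of the free end of the safety catch's thumb tab, a steel blade 24 mm wide (along the pipettor's x), 5 mm thick, reaching 39 mm from the hinge line. With the catch on it stands nearly upright at the right-hand front of the head's top, its end about 272 mm above the bench.
- catch_hinge (a point): Point on the catch's hinge line (along the pipettor's x) right under the thumb tab, 8 mm above the head's top. 51 mm farther back on the same shaft a nose 32 mm long sticks out to the right, across the front of the eject lever's arm, and blocks it while the catch is on.
- catch (a joint): Catch angle, rad: 0 on (tab upright, nose level to the right; may start up to 0.12), 1.5 free (tab folded left, flat over the head's top with 5 mm of air under it; nose upright; lever clear beyond 1.2). Flipped by pushing the tab's end to the left (pipettor's +y) and down; slight friction (1.5 N at the tab's end), stays where left.
- lever_grip (a point): Middle of the eject lever's hand grip: a level black round bar, 18 mm in diameter, free for about 68 mm along the pipettor's y, sticking out to the right from the lever's flat arm (18 x 12 mm), whose near face is 34 mm from this point. At rest 295 mm above the bench, 105 mm straight above the pivot.
- lever_pivot (a point): Point on the lever's pivot axis straight below the grip's middle at rest, 190 mm above the bench, off the right side of the head. The axis runs along the pipettor's y; the grip moves on an arc of 105 mm radius about it.
- lever (a joint): Lever angle, rad: 0 at rest, arm upright; 1.0 at its stop, arm swung forward (pipettor's -x, towards the robot) and down, grip then 88 mm farther forward and 247 mm above the bench. A spring returns it: about 3 N at the grip at rest, 10 N at the stop. It drives the stripper plate that pushes the tips down into the box.
- tip_box: Loose closed tip box, white with an amber lid, 122 x 84 x 70 mm; origin at the centre of its underside. Bystander beside the pipettor.
- well_plate: Loose lilac 96-well plate, 127 x 85 x 16 mm; origin at the centre of its underside. Bystander beside the pipettor.
- reagent_bottle: Loose clear bottle with a green cap, 60 mm across, 130 mm tall; origin at the centre of its underside. Bystander beside the pipettor.

How it is judged (in metres and radians):
On the way, in this order (a step that is already met when the one before it is completed fails the run):
1. the plunger is pressed down to its stop with the catch still on (value of joint plunger above 0.0125 m and value of joint catch below 0.6 rad), for 0.15 s.
2. the plunger is back up and the safety catch is flipped free (value of joint plunger below 0.003 m and value of joint catch above 1.2 rad and value of joint lever below 0.3 rad), for 0.1 s.
3. the eject lever is pulled to its stop and held there by the fingers (value of joint lever above 0.92 rad and contact force between the fingers and lever above 2 N), for 0.5 s.
At the end, for the whole second after the job is handed in: The lever is held by the fingers (more than 2 N) at its stop (beyond 0.92 of 1.0 rad), the catch is still flipped free (beyond 1.2 rad), the plunger is up (within 3 mm), and the tip box, well plate and bottle are within 20 mm of where they stood (all of step 3 and value of joint catch above 1.2 rad and value of joint plunger below 0.003 m and distance of each of tip_box, well_plate, reagent_bottle from where it was at the start of the episode below 0.02 m); the arm keeps its last pose, push and grip.
It fails at once if the lever is forced past its catch (value of joint lever above 0.15 rad and value of joint catch below 1 rad).
It fails at once if a bystander is pushed more than 20 mm (distance of any of tip_box, well_plate, reagent_bottle from where it was at the start of the episode above 0.02 m).
It also fails if it takes over 51 s, if anything falls off the work surface, if the arm or the gripper's body presses on something with over 40 N, if the wrist force passes 120 N, or if a joint passes its speed limit or range.

ROBOT

A 6-joint arm with a two-finger parallel gripper is mounted at the origin on the work surface. World frame = base frame: x ahead of the robot, y to its left, z up, the work surface at z = 0. Lengths are in m, angles in degrees, forces in N, time in s.
With the tool pointing down it reaches from about 0.25 to 0.725 m from the base axis. Payload 9.7 kg.
Tool frame: the origin (TCP) lies at the very end of the fingers, on their centre line; the grasp point (between the pads) lies 19 mm behind it; z points along the fingers, y is the line along which they close (so a half turn about z gives the same grasp; the last joint's range is limited). The gripper opens to 85 mm and grips with 20 to 120 N. Pads are 22 mm wide; open, the fingers measure 114 mm over their backs; the gripper's body (76 mm by 85 mm) begins 54 mm behind the grasp point. The pads swing forward as they close: fully open they stand 13 mm farther back than shut.
Start: joints at [-72.078, 4.979, 10.078, 95.1, 0, 90], TCP at [0.169, -0.523, 0.231] pointing down, gripper open.
Joint ranges: [-179.16, 179.16], [-48.56, 103.87], [-65.8, 70.77], [-126.05, 130.52], [-82.76, 87.17], [-180, 180]. Speed limits (degrees/s): [127.2, 127.2, 147.25, 180, 180, 180].

INTERFACE

Orientations are given as [roll, pitch, yaw] about the fixed x, y, z axes, in that order (R = Rz(yaw) Ry(pitch) Rx(roll)).
In Python, from workcell import bot gives the robot as it stands.
- The arm moves only by the tool arm_command, never from a script. Its argument "series" is a list of rows, each a list of 4 numbers: the shift along the tool's x, y, z in m, then the turn about the tool's z in rad. A call has exactly 5 rows; each row is the pose to reach, as a shift and turn from the pose commanded when the call began, along the tool's axes at that moment; what a row does not reach only later rows make up. A row lasts 1/10 s, in which the tool goes at most 50 mm and 8.59 degrees, less where a joint would pass 70% of its speed; a pose out of reach is approached as far as the arm can. A call with a gripper value outside its range is refused whole. "hand" is the finger opening in m, from 0 to 0.0854, set as the call begins (left out, the last holds). The fingers move at their own pace and stop on an object; "grip_force" is the grip in N (left out, the last holds). Time passes only in rows, so rows that repeat a pose let the fingers close, or fill a call up. It gives the time, the measured TCP pose, the force, the opening and the grip force at its end, in the units of the state.
- bot.get_obs(): the state, without advancing time (a new reading comes with each control period).
- bot.camera(name): name is "scene" or "side" or "wrist"; returns a dict with "color" (400x640x3 uint8, blue, green, red), "camera_matrix" (3x3 intrinsics, pixels), "dist_coeffs" ([k1, k2, p1, p2, k3] as OpenCV has them; the pictures are not rectified), "xyz" and "orientation" of the camera in the world; the wrist camera has in their place "T_tool_cam" (4x4, takes a point from camera to tool coordinates, whose origin is the TCP and whose axes are the flange's). Camera axes: x right, y up, looking along -z (the intrinsics and any distortion apply to the point x, -y, -z); pixel columns grow to the right and rows downward; lengths in m; the calibration is good to about 2 mm. A picture is of the moment at which its call begins: read the wrist's pose just before it. There is no depth.
- bot.job_done(): hands the job in; it is judged then, once.
Trained networks look in the newest picture that a camera, given by its name, has taken for a name from the list of things; names that differ only in an ending like _2 or _b are one class to them, and where a whole thing is asked for, a point or a joint stands for the part that bears it (a point fixed in the world has none). Each returns a list of dicts, best first, with "confidence" (0 to 1); they miss things now and then, are a little off and sometimes report something else, mostly with a low value. They report only what shows in the picture. A call takes as long as a camera call.
- bot.find_in(camera, target): "location" ([column, row] in pixels, amid what is visible of it).
- bot.mark_of(camera, target): "location" ([column, row] in pixels: a listed point, or the origin of a listed thing).
The state is a dict: "time": time; "q": joint angles; "qd": joint speeds; "joint_efforts": joint torques, N m; "ee_pos": TCP position; "tcp_rot": TCP orientation; "wrist_force": force on the tool from outside, world axes, zero at the start; "torque": the same for the moment, N m; "opening": finger opening in m; "grasp_force": force on a finger pad.
Only numpy, scipy, OpenCV 4.12 (cv2) and the standard library are available. Lean on these libraries where they do the work, as an engineer would, in place of code of your own. Each camera call takes 0.05 s, during which the arm holds its last target. There are 200 camera calls.

## Working session

There is one attempt and no reset: what is moved stays moved. The work goes in short steps, Python scripts to look and compute and a tool call to move; the robot and the scene stay as the last step left them, time stands still between calls to the robot, and variables do not carry over. Pictures are saved under pics/ and viewed, at most 10 in all, crops included, and the job is handed in when it is done.

Besides the shell and the picture viewer there is one more tool, called after "Request:" as name([rows], argument=value, ...), one row to a line, values as JSON. arm_command: Moves the arm, as the interface text tells. Its arguments: {"type":"object","properties":{"series":{"type":"array"},"hand":{"type":"number"},"grip_force":{"type":"number"}},"required":["series"]}

```bash
mkdir -p pics
cat > h.py <<'E'
import numpy as np, cv2
from scipy.optimize import least_squares
from scipy.spatial.transform import Rotation as R
from workcell import bot
def shot(n,save=None):
    c=bot.camera(n)
    if save: cv2.imwrite(save,c["color"])
    return c
E
python3 - <<'E'
from h import *
o=bot.get_obs(); print(o)
for n in ("scene","side"):
    c=shot(n,f"pics/{n}0.png")
    print(n,c["camera_matrix"],c["dist_coeffs"],c["xyz"],c["orientation"])
    for t in ["plunger_top","catch_tab","catch_hinge","lever_grip","lever_pivot","pipettor","tip_box","well_plate","reagent_bottle"]:
        print(t,[(np.round(d["location"],1).tolist(),round(d["confidence"],2)) for d in bot.mark_of(n,t)[:2]])
E
```

```text
{'time': 0.0, 'q': array([-7.20797002e+01,  5.01202383e+00,  1.00373586e+01,  9.51002129e+01,
        6.51678696e-04,  9.00001188e+01]), 'qd': array([ 0.06194819,  0.00138657, -0.01800838, -0.00660088,  0.02468094,
       -0.00092374]), 'joint_efforts': array([-2.27400749e-03, -5.20392072e+01,  4.64801180e+01,  1.64211314e-02,
       -1.27122858e-04,  5.30983641e-06]), 'ee_pos': array([ 0.16916832, -0.52311091,  0.23060022]), 'tcp_rot': array([-1.79925122e+02, -6.51522927e-04,  1.79201802e+01]), 'wrist_force': array([ 0.43827471, -0.08380235,  0.24643155]), 'torque': array([ 0.02514704, -0.01967921, -0.02124347]), 'grasp_force': 0.0, 'opening': 0.08513281947989619}
scene [[514.5562676    0.         313.18587963]
 [  0.         514.5562676  191.71269375]
 [  0.           0.           1.        ]] [-0.1453635  0.         0.         0.         0.       ] [ 1.52828234 -0.05222421  0.86872428] [54.35438646  0.34709074 82.75115375]
plunger_top [([298.8, 165.6], 0.58)]
catch_tab [([264.3, 155.0], 0.54)]
catch_hinge [([263.1, 173.6], 0.56)]
lever_grip [([238.4, 169.1], 0.76)]
lever_pivot [([244.5, 209.4], 0.7)]
pipettor [([303.5, 258.3], 0.88)]
tip_box [([184.2, 253.0], 0.93)]
well_plate [([379.6, 209.8], 0.76)]
reagent_bottle [([401.9, 270.3], 0.59)]
side [[403.65797764   0.         318.28603016]
 [  0.         403.65797764 200.34004217]
 [  0.           0.           1.        ]] [-0.03740818  0.          0.          0.          0.        ] [-0.01570633  0.74010375  0.69379378] [  61.05180009    0.38928421 -139.13216969]
plunger_top [([317.2, 165.4], 0.59)]
catch_tab [([347.1, 161.8], 0.59)]
catch_hinge [([349.4, 174.6], 0.92), ([348.0, 162.2], 0.51)]
lever_grip [([340.9, 141.9], 0.81)]
lever_pivot []
pipettor [([318.9, 253.6], 0.86)]
tip_box [([385.8, 220.6], 0.75)]
well_plate [([308.6, 326.0], 0.96)]
reagent_bottle []
```

```bash
cat >> h.py <<'E'
def proj(c,P):
    Rm=R.from_euler('xyz',c["orientation"],degrees=True).as_matrix()
    p=(np.atleast_2d(P)-c["xyz"])@Rm; p=p*[1,-1,-1]
    return cv2.projectPoints(p,np.zeros(3),np.zeros(3),c["camera_matrix"],c["dist_coeffs"])[0].reshape(-1,2)
def model(v):
    x,y,w,xc,yg,a=v
    L=dict(plunger_top=(.01,0,.28),catch_tab=(xc,-.072+.039*np.sin(a),.233+.039*np.cos(a)),catch_hinge=(xc,-.072,.233),
      lever_grip=(.02,yg,.295),lever_pivot=(.02,yg,.19),pipettor=(0,0,0))
    M=R.from_euler('z',w).as_matrix()
    return {k:M@np.array(p)+[x,y,0] for k,p in L.items()}
def fit(obs):  # obs: list (cam,name,px)
    f=lambda v:np.concatenate([(proj(c,model(v)[k])[0]-p) for c,k,p in obs]+[[(v[5]-.05)*20]])
    return least_squares(f,[.5,0,0,-.05,-.13,.05],loss='soft_l1',f_scale=2)
E
python3 - <<'E'
from h import *
obs=[];ob2={}
for n in ("scene","side"):
    c=shot(n)
    for t in ["plunger_top","catch_tab","catch_hinge","lever_grip","lever_pivot","pipettor"]:
        d=bot.mark_of(n,t)
        if d: obs.append((c,t,np.array(d[0]["location"])))
    for t in ["tip_box","well_plate","reagent_bottle"]:
        d=bot.mark_of(n,t)
        if d:
            p=np.array(d[0]["location"])
            print(n,t,least_squares(lambda q:proj(c,[q[0],q[1],0])[0]-p,[.5,0]).x.round(3))
r=fit(obs); print(r.x.round(4))
m=model(r.x)
for c,k,p in obs: print(k,(proj(c,m[k])[0]-p).round(1))
for k in m: print(k,m[k].round(4))
for n in ("scene","side"):
    c=shot(n); im=c["color"]
    for k in m:
        u=proj(c,m[k])[0]; cv2.circle(im,tuple(int(a) for a in u.round()),2,(0,0,255),-1)
    cr=im[60:360,140:540] if n=="scene" else im[60:360,180:580]
    cv2.imwrite(f"pics/{n}1.png",cv2.resize(cr,None,fx=2,fy=2))
E
```

```text
scene tip_box [ 0.551 -0.251]
scene well_plate [0.438 0.268]
scene reagent_bottle [0.673 0.274]
side tip_box [ 0.55  -0.258]
side well_plate [0.443 0.256]
side reagent_bottle [0.674 0.269]
[ 0.5969  0.0327  0.1255 -0.0504 -0.136   0.0471]
plunger_top [1.  0.2]
catch_tab [1.1 3.5]
lever_grip [-0.1 -1.6]
lever_pivot [-0.2  3.5]
pipettor [0.2 3.9]
plunger_top [ 1.3 -2. ]
catch_tab [ 2.7 -0. ]
catch_hinge [-0.7  3.1]
lever_grip [-0.2  1.1]
pipettor [3.6 0.3]
plunger_top [0.6068 0.034  0.28  ]
catch_tab [ 0.5556 -0.0432  0.272 ]
catch_hinge [ 0.5559 -0.045   0.233 ]
lever_grip [ 0.6337 -0.0997  0.295 ]
lever_pivot [ 0.6337 -0.0997  0.19  ]
pipettor [0.5969 0.0327 0.    ]
```

View pics/scene1.png

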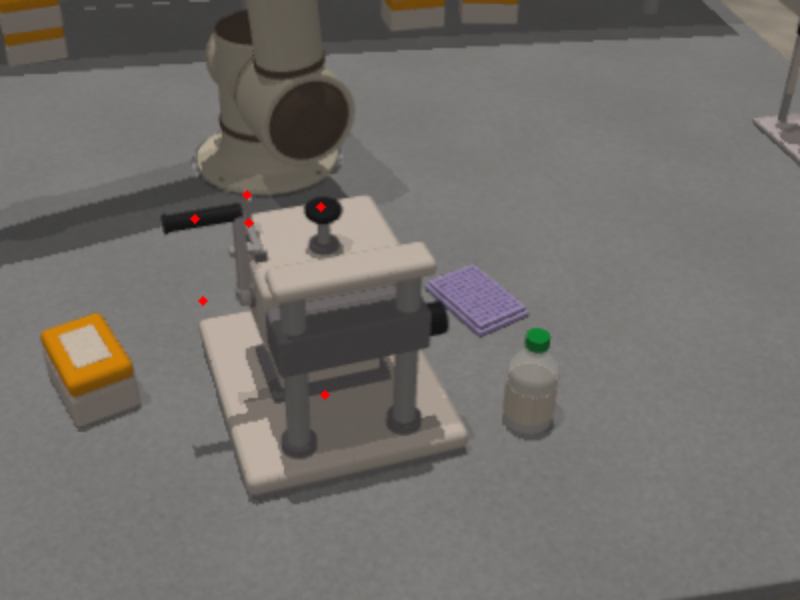

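View pics/side1.png

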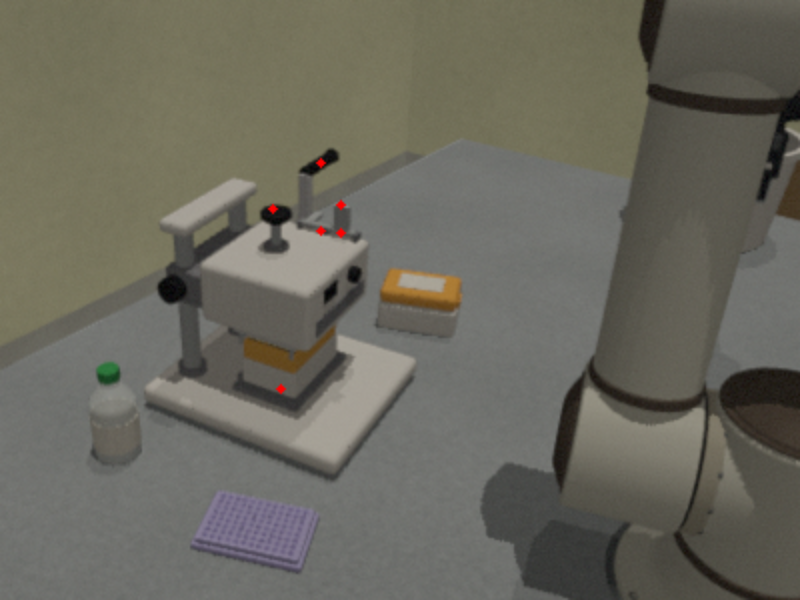

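```bash
cat >> h.py <<'E'
V=[0.5969,0.0327,0.1255,-0.0504,-0.136,0.0471]
def pw(x,y,z,v=V):  # pipettor -> world
    return R.from_euler('z',v[2]).as_matrix()@np.array([x,y,z])+[v[0],v[1],0]
def wp(P,v=V): return R.from_euler('z',-v[2]).as_matrix()@(np.array(P)-[v[0],v[1],0])
def go(P,yaw=None):  # needed shift, turn
    o=bot.get_obs(); Rm=R.from_euler('xyz',o["tcp_rot"],degrees=True).as_matrix()
    d=Rm.T@(np.array(P)-o["ee_pos"]); t=0
    if yaw is not None: t=np.radians((o["tcp_rot"][2]-yaw+180)%360-180)
    print("t",round(o["time"],2),"pip",wp(o["ee_pos"]).round(4),"yaw",o["tcp_rot"][2].round(2),"F",o["wrist_force"].round(1),"open",round(o["opening"],4),"q",o["q"].round(0))
    print("shift",d.round(4),"turn",round(t,3))
E
python3 -c "
from h import *
go(pw(-.04,-.05,.40),7.2)"
```

```text
t 2.1 pip [-0.4939 -0.4981  0.2313] yaw 17.92 F [-0.3  0.3 -0.1] open 0.085 q [-72.   5.  10.  95.  -0.  90.]
shift [ 0.5294 -0.3557 -0.1687] turn 0.187
```

Request:
arm_command([
  [0, 0, -0.05, 0],
  [0, 0, -0.1, 0],
  [0.02, -0.01, -0.14, 0],
  [0.06, -0.04, -0.16, 0.05],
  [0.1, -0.07, -0.17, 0.1],
], hand=0, grip_force=30)

```text
time: 2.6
ee_pos: [0.2406, -0.4294, 0.4018]
tcp_rot: [179.9, -0.0, 12.0]
wrist_force: [1.1, 0.0, 0.8]
opening: 0.0124
grasp_force: 0.0
```

```bash
python3 -c "
from h import *
go(pw(-.04,-.05,.40),7.2)"
```

```text
t 2.6 pip [-0.4113 -0.4139  0.4018] yaw 11.97 F [1.1 0.  0.8] open 0.0124 q [-61.   5.  30. 115.   0. 107.]
shift [ 0.4004 -0.3317  0.0015] turn 0.083
```

Request:
arm_command([
  [0.038, -0.032, 0, -0.149],
  [0.076, -0.063, 0, -0.298],
  [0.114, -0.095, 0, -0.447],
  [0.152, -0.127, 0, -0.596],
  [0.19, -0.158, 0, -0.745],
])

```text
time: 3.1
ee_pos: [0.3932, -0.2333, 0.4006]
tcp_rot: [180.0, -0.0, 55.2]
wrist_force: [0.8, -1.1, -0.2]
opening: 0.0
grasp_force: 0.0
```

```bash
python3 -c "
from h import *
go(pw(-.06,-.05,.40),97.2)"
```

```text
t 3.1 pip [-0.2354 -0.2384  0.4006] yaw 55.22 F [ 0.8 -1.1 -0.2] open 0.0 q [-31.   0.  25. 115.  -0.  94.]
shift [0.2574 0.0044 0.0006] turn -0.733
```

Request:
arm_command([
  [0.048, 0.001, 0, -0.149],
  [0.096, 0.002, 0, -0.298],
  [0.144, 0.003, 0, -0.447],
  [0.19, 0.003, 0, -0.59],
  [0.225, 0.004, 0, -0.733],
])

```text
time: 3.6
ee_pos: [0.5263, -0.051, 0.4001]
tcp_rot: [180.0, -0.0, 97.3]
wrist_force: [1.0, -1.0, -0.6]
opening: 0.0002
grasp_force: 0.0
```

Request:
arm_command([
  [0, 0, 0, 0],
  [0, 0, 0, 0],
  [0, 0, 0, 0],
  [0, 0, 0, 0],
  [0, 0, 0, 0],
])

```text
time: 4.1
ee_pos: [0.5247, -0.0543, 0.4007]
tcp_rot: [180.0, 0.0, 96.8]
wrist_force: [0.6, 1.0, -0.6]
opening: -0.0005
grasp_force: 0.0
```

```bash
cat >> h.py <<'E'
def wcam(save=None):
    o=bot.get_obs(); c=shot("wrist",save)
    T=np.eye(4);T[:3,:3]=R.from_euler('xyz',o["tcp_rot"],degrees=True).as_matrix();T[:3,3]=o["ee_pos"]
    W=T@np.array(c["T_tool_cam"]); c["xyz"]=W[:3,3]; c["orientation"]=R.from_matrix(W[:3,:3]).as_euler('xyz',degrees=True)
    return c
NM=["plunger_top","catch_tab","catch_hinge","lever_grip","lever_pivot"]
E
python3 - <<'E'
from h import *
c=wcam(); im=c["color"].copy(); print(c["xyz"])
obs=[]
for k in NM:
    d=bot.mark_of("wrist",k)
    if d: obs.append((c,k,np.array(d[0]["location"]))); print(k,d[0], "pred",proj(c,model(V)[k])[0].round(1))
for k,P in model(V).items():
    u=proj(c,P)[0]; cv2.circle(im,tuple(int(a) for a in u.round()),3,(0,0,255),-1)
cv2.imwrite("pics/w1.png",im)
go(pw(.01,0,.30),97.2)
E
```

```text
[0.51604725 0.01397879 0.54236691]
plunger_top {'location': [419.6, 104.7], 'confidence': 0.67} pred [424.8 105.1]
catch_tab {'location': [349.2, 182.9], 'confidence': 0.94} pred [351.7 183. ]
catch_hinge {'location': [345.8, 178.2], 'confidence': 0.97} pred [347.6 176.7]
lever_grip {'location': [431.6, 250.8], 'confidence': 0.84} pred [427.5 256.3]
t 4.4 pip [-0.082  -0.0767  0.4004] yaw 96.85 F [-0.2 -0.4 -0.4] open 0.0002 q [ -6.  10.  36. 116.   0.  77.]
shift [0.0772 0.0915 0.1004] turn -0.006
```

View pics/w1.png

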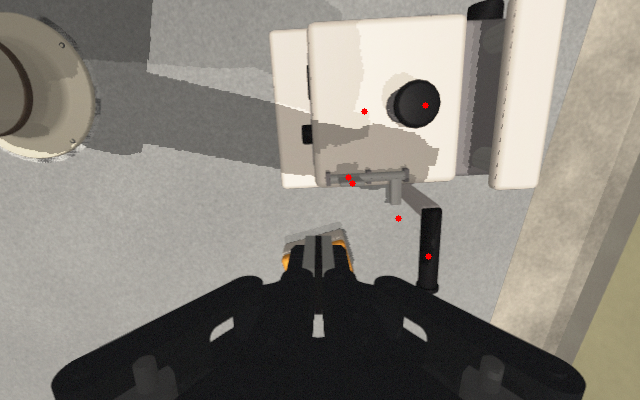

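```bash
python3 - <<'E'
from h import *
obs=[]
for n in ("scene","side","wrist"):
    c=wcam() if n=="wrist" else shot(n)
    for k in NM+["pipettor"]:
        if n=="wrist" and k=="pipettor": continue
        d=bot.mark_of(n,k)
        if d and d[0]["confidence"]>.5: obs.append((c,k,np.array(d[0]["location"])))
r=fit(obs); print(r.x.round(4).tolist())
m=model(r.x)
for c,k,p in obs: print(k,(proj(c,m[k])[0]-p).round(1))
for k in m: print(k,m[k].round(4))
open("h.py","a").write(f"V={r.x.round(4).tolist()}\npw.__defaults__=(V,);wp.__defaults__=(V,)\n")
E
python3 -c "
from h import *
go(pw(.01,0,.30),97.2)"
```

```text
[0.5929, 0.032, 0.1374, -0.0448, -0.132, 0.098]
plunger_top [-0.7  0.6]
catch_tab [-2.   2.8]
catch_hinge [-0.4 -3.5]
lever_grip [-1.4  0.4]
lever_pivot [ 0.3 -1.4]
pipettor [-0.7  0.7]
plunger_top [-2.4 -1.7]
catch_tab [-2.8  0.1]
catch_hinge [0.4 1.2]
lever_grip [-1.3  2.8]
pipettor [ 3.6 -2.1]
plunger_top [-0.4 -1. ]
catch_tab [0.9 0.1]
catch_hinge [-1.3 -0.6]
plunger_top [0.6028 0.0334 0.28  ]
catch_tab [ 0.5578 -0.0417  0.2718]
catch_hinge [ 0.5584 -0.0454  0.233 ]
lever_grip [ 0.6308 -0.096   0.295 ]
lever_pivot [ 0.6308 -0.096   0.19  ]
pipettor [0.5929 0.032  0.    ]
t 5.4 pip [-0.0788 -0.0754  0.4003] yaw 96.88 F [-0.5 -0.5 -0.1] open 0.0001 q [ -6.  10.  36. 116.  -0.  77.]
shift [0.0769 0.0874 0.1003] turn -0.006
```

Request:
arm_command([
  [0.03, 0.035, 0, 0],
  [0.06, 0.07, 0, 0],
  [0.077, 0.087, 0.03, 0],
  [0.077, 0.087, 0.07, 0],
  [0.077, 0.087, 0.11, 0],
])

```text
time: 5.9
ee_pos: [0.6031, 0.0343, 0.2882]
tcp_rot: [-180.0, 0.0, 97.0]
wrist_force: [-0.3, -0.8, 1.3]
opening: 0.0003
grasp_force: 0.0
```

Run:
```python
from h import *
c=wcam("pics/w2.png")
for k in NM:
    d=bot.mark_of("wrist",k)
    if d: print(k,d[0], "pred",proj(c,model(V)[k])[0].round(1))
go(pw(.01,0,.28))
```

```text
plunger_top {'location': [316.4, 244.3], 'confidence': 0.68} pred [317.9 245. ]
catch_tab {'location': [232.7, 337.5], 'confidence': 0.85} pred [236.1 336.2]
t 6.2 pip [ 1.040e-02 -2.000e-04  2.942e-01] yaw 96.86 F [-0.1 -0.2  0.5] open -0.0002 q [  3.  15.  28. 103.  -0.  86.]
shift [ 0.0002 -0.0005  0.0142] turn 0
```

View pics/w2.png

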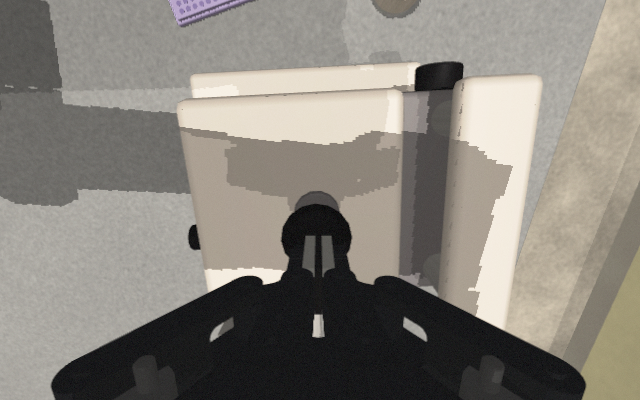

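Request:
arm_command([
  [0, 0, 0.008, 0],
  [0, 0, 0.014, 0],
  [0, 0, 0.02, 0],
  [0, 0, 0.024, 0],
  [0, 0, 0.024, 0],
])

```text
time: 6.7
ee_pos: [0.6033, 0.0333, 0.2671]
tcp_rot: [179.8, 0.0, 96.9]
wrist_force: [3.7, -0.6, 8.6]
opening: 0.0003
grasp_force: 4.3
```

Request:
arm_command([
  [0, 0, 0.003, 0],
  [0, 0, 0.005, 0],
  [0, 0, 0.005, 0],
  [0, 0, 0.005, 0],
  [0, 0, 0.005, 0],
])

```text
time: 7.2
ee_pos: [0.6034, 0.0333, 0.266]
tcp_rot: [179.5, 0.0, 96.9]
wrist_force: [-0.0, -0.7, 25.8]
opening: -0.0
grasp_force: 12.7
```

Request:
arm_command([
  [0, 0, 0, 0],
  [0, 0, -0.02, 0],
  [0, 0, -0.05, 0],
  [-0.02, -0.01, -0.07, 0],
  [-0.06, -0.03, -0.07, 0],
])

```text
time: 7.7
ee_pos: [0.5806, -0.0287, 0.3333]
tcp_rot: [179.8, 0.0, 97.1]
wrist_force: [0.7, -0.4, 0.6]
opening: -0.0003
grasp_force: 0.0
```

```bash
python3 -c "
from h import *
go(pw(-.047,-.105,.335),97.9)"
```

```text
t 7.7 pip [-0.0205 -0.0584  0.3333] yaw 97.07 F [ 0.7 -0.4  0.6] open -0.0003 q [ -3.  13.  31. 108.   0.  80.]
shift [-0.0469 -0.0259 -0.0017] turn -0.014
```

Request:
arm_command([
  [-0.025, -0.013, 0, -0.014],
  [-0.047, -0.026, 0, -0.014],
  [-0.047, -0.026, 0, -0.014],
  [-0.047, -0.026, 0, -0.014],
  [-0.047, -0.026, 0, -0.014],
])

```text
time: 8.2
ee_pos: [0.5599, -0.079, 0.3311]
tcp_rot: [-180.0, -0.0, 97.7]
wrist_force: [0.3, 0.0, -0.8]
opening: 0.0003
grasp_force: 0.0
```

Run:
```python
from h import *
obs=[]
for n in ("wrist","side","scene"):
    c=wcam() if n=="wrist" else shot(n)
    for k in NM:
        d=bot.mark_of(n,k)
        if d: print(n,k,d[0]["confidence"],(proj(c,model(V)[k])[0]-d[0]["location"]).round(1))
go(pw(-.047,-.105,.25),97.9)
```

```text
wrist plunger_top 0.74 [3.5 1.6]
wrist catch_tab 0.7 [ 3.6 -2.8]
wrist catch_hinge 0.65 [ 4.5 -0.8]
wrist lever_grip 0.83 [-4.3 -0.1]
wrist lever_pivot 0.33 [64.8 49.9]
side plunger_top 0.61 [ 1.7 -0.7]
side catch_tab 0.69 [-0.2  0.5]
side catch_hinge 0.79 [-0.8  2.5]
side lever_grip 0.52 [-0.7  1.1]
scene plunger_top 0.79 [-0.2  3.6]
scene catch_tab 0.56 [-0.5 -0.8]
scene catch_hinge 0.59 [-2. -2.]
scene lever_grip 0.85 [-1.2 -3. ]
scene lever_pivot 0.71 [1.  1.7]
t 9.1 pip [-0.0483 -0.106   0.3313] yaw 97.67 F [ 0.4 -0.   0.7] open 0.0001 q [ -8.  11.  28. 107.  -0.  74.]
shift [0.001  0.0013 0.0813] turn -0.004
```

Request:
arm_command([
  [0, 0, 0.03, 0],
  [0, 0, 0.06, 0],
  [0, 0, 0.079, 0],
  [0, 0, 0.079, 0],
  [0, 0, 0.079, 0],
])

```text
time: 9.6
ee_pos: [0.5595, -0.0795, 0.2529]
tcp_rot: [180.0, -0.0, 97.7]
wrist_force: [0.4, 0.2, 0.8]
opening: -0.0
grasp_force: 0.0
```

Request:
arm_command([
  [0.008, 0, 0, 0],
  [0.016, 0, 0, 0],
  [0.024, 0, 0, 0],
  [0.03, 0, 0, 0],
  [0.034, 0, 0, 0],
])

```text
time: 10.1
ee_pos: [0.5551, -0.0454, 0.2525]
tcp_rot: [180.0, 0.0, 97.7]
wrist_force: [0.3, -4.0, -1.4]
opening: -0.0003
grasp_force: 1.2
```

Run:
```python
from h import *
go(pw(-.047,-.06,.247),97.9)
c=wcam("pics/w3.png"); s=shot("side"); cv2.imwrite("pics/s3.png",cv2.resize(s["color"][100:250,250:450],None,fx=4,fy=4))
```

```text
t 10.1 pip [-0.0481 -0.0714  0.2525] yaw 97.7 F [ 0.3 -4.  -1.4] open -0.0003 q [-5.  6. 14. 98. -0. 78.]
shift [0.0115 0.001  0.0055] turn -0.003
```

View pics/s3.png

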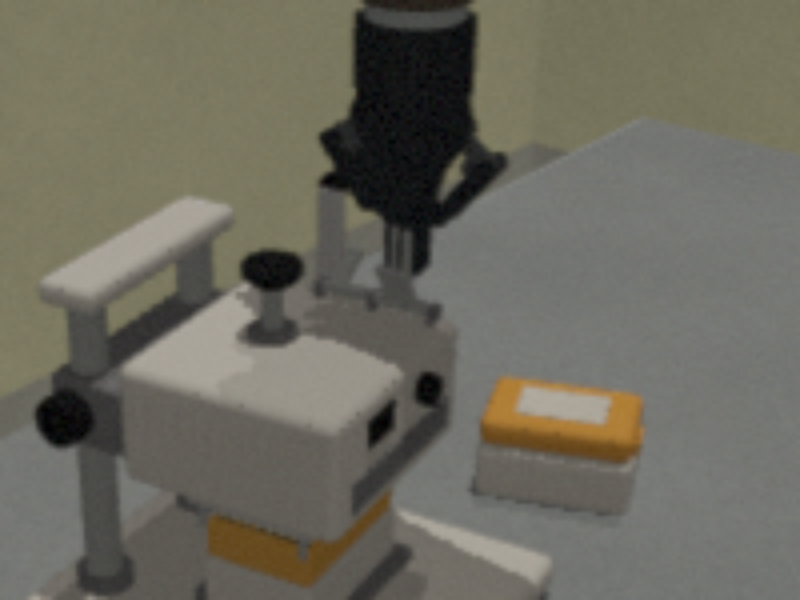

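Request:
arm_command([
  [0.006, 0, 0.001, 0],
  [0.012, 0, 0.003, 0],
  [0.018, 0, 0.005, 0],
  [0.024, 0, 0.008, 0],
  [0.028, 0, 0.011, 0],
])

```text
time: 10.7
ee_pos: [0.5512, -0.0173, 0.2411]
tcp_rot: [180.0, -0.0, 97.7]
wrist_force: [0.8, -1.5, 1.8]
opening: 0.0
grasp_force: 0.7
```

Request:
arm_command([
  [0.002, 0, 0.001, 0],
  [0.003, 0, 0.002, 0],
  [0.003, 0, 0.002, 0],
  [0.003, 0, 0.003, 0],
  [0.003, 0, 0.003, 0],
])

```text
time: 11.2
ee_pos: [0.5509, -0.015, 0.2382]
tcp_rot: [-180.0, -0.0, 97.7]
wrist_force: [-0.3, 0.9, 0.4]
opening: -0.0
grasp_force: 0.3
```

Run:
```python
from h import *
go(pw(-.047,-.045,.237),97.9)
```

```text
t 11.2 pip [-0.0481 -0.0408  0.2382] yaw 97.68 F [-0.3  0.9  0.4] open -0.0 q [-2.  5. 11. 96.  0. 81.]
shift [-0.0042  0.0011  0.0012] turn -0.004
```

Request:
arm_command([
  [0, 0, 0.001, 0],
  [0, 0, 0.002, 0],
  [0, 0, 0.003, 0],
  [0, 0, 0.003, 0],
  [0, 0, 0.003, 0],
])

```text
time: 11.7
ee_pos: [0.5511, -0.015, 0.2375]
tcp_rot: [179.8, -0.0, 97.7]
wrist_force: [-3.3, 2.2, 14.8]
opening: 0.0001
grasp_force: 7.1
```

Request:
arm_command([
  [0, 0, -0.04, 0],
  [0, 0, -0.08, 0],
  [-0.03, 0.01, -0.11, 0],
  [-0.07, 0.03, -0.11, 0],
  [-0.1, 0.05, -0.11, 0],
], hand=0.06)

```text
time: 12.2
ee_pos: [0.6147, -0.1094, 0.3466]
tcp_rot: [179.9, 0.1, 97.7]
wrist_force: [1.1, -0.5, 0.2]
opening: 0.06
grasp_force: 0.0
```

Run:
```python
from h import *
go(pw(.02,-.140,.34),97.9)
c=wcam("pics/w4.png")
for k in NM:
    d=bot.mark_of("wrist",k)
    if d: print(k,d[0]["confidence"],(proj(c,model(V)[k])[0]-d[0]["location"]).round(1),d[0]["location"])
```

```text
t 12.2 pip [ 0.0022 -0.143   0.3466] yaw 97.67 F [ 1.1 -0.5  0.2] open 0.06 q [-10.  22.  43. 112.  -0.  72.]
shift [0.0031 0.0178 0.0066] turn -0.004
catch_tab 0.84 [ 0.2 44. ] [251.5, 63.4]
catch_hinge 0.65 [ 2.4 -1. ] [259.5, 114.4]
lever_grip 0.89 [-5.1  1.7] [348.9, 200.7]
```

View pics/w4.png

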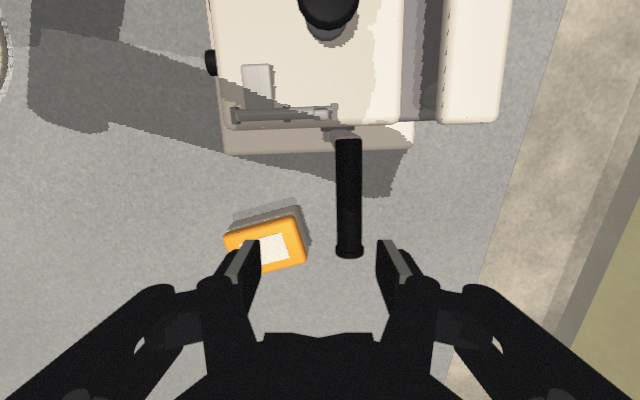

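Request:
arm_command([
  [0.004, 0.01, 0, 0],
  [0.006, 0.02, 0, 0],
  [0.006, 0.02, 0, 0],
  [0.006, 0.02, 0, 0],
  [0.006, 0.02, 0, 0],
])

```text
time: 13.0
ee_pos: [0.6322, -0.0986, 0.346]
tcp_rot: [180.0, 0.0, 97.7]
wrist_force: [-0.1, 0.1, -0.2]
opening: 0.06
grasp_force: 0.0
```

Run:
```python
from h import *
go(pw(.022,-.138,.274),97.9)
c=wcam()
d=bot.mark_of("wrist","lever_grip")
o=bot.get_obs(); p=o["ee_pos"].copy()
for z in (.295,.28): print(z,proj(c,[p[0],p[1],z])[0])
if d: print(d[0],proj(c,model(V)["lever_grip"])[0])
```

```text
t 13.0 pip [ 0.0211 -0.1348  0.346 ] yaw 97.7 F [-0.1  0.1 -0.2] open 0.06 q [ -9.  25.  47. 113.  -0.  73.]
shift [-0.0032  0.0009  0.072 ] turn -0.003
0.295 [318.56054747 218.15020048]
0.28 [318.49129744 211.41318122]
{'location': [322.7, 213.0], 'confidence': 0.71} [316.89423922 214.05649668]
```

Request:
arm_command([
  [-0.003, 0.002, 0.015, 0],
  [-0.003, 0.002, 0.03, 0],
  [-0.003, 0.002, 0.05, 0],
  [-0.003, 0.002, 0.065, 0],
  [-0.003, 0.002, 0.072, 0],
])

```text
time: 13.6
ee_pos: [0.6345, -0.1017, 0.272]
tcp_rot: [-179.9, -0.0, 97.7]
wrist_force: [0.1, -0.3, -0.2]
opening: 0.0597
grasp_force: 0.0
```

Request:
arm_command([
  [0, 0, 0, 0],
  [0, 0, 0, 0],
  [0, 0, 0, 0],
  [0, 0, 0, 0],
  [0, 0, 0, 0],
], hand=0, grip_force=30)

```text
time: 14.1
ee_pos: [0.6356, -0.1017, 0.2745]
tcp_rot: [179.9, 0.0, 97.7]
wrist_force: [1.3, -0.7, 6.0]
opening: 0.0173
grasp_force: 29.3
```

Run:
```python
from h import *
go(pw(.02,-.138,.276))
th=np.linspace(0,1.02,11)[1:]
print(np.c_[-0.105*np.sin(th),.105*(1-np.cos(th))].round(4))
```

```text
t 14.1 pip [ 0.024  -0.1383  0.2745] yaw 97.69 F [ 1.3 -0.7  6. ] open 0.0173 q [ -9.  20.  33. 103.  -0.  73.]
shift [ 0.0003 -0.004  -0.0015] turn 0
[[-0.0107  0.0005]
 [-0.0213  0.0022]
 [-0.0316  0.0049]
 [-0.0417  0.0086]
 [-0.0513  0.0134]
 [-0.0603  0.0191]
 [-0.0688  0.0256]
 [-0.0765  0.0331]
 [-0.0834  0.0412]
 [-0.0895  0.05  ]]
```

Request:
arm_command([
  [0, -0.01, 0.0005, 0],
  [0, -0.021, 0.002, 0],
  [0, -0.032, 0.005, 0],
  [0, -0.042, 0.0086, 0],
  [0, -0.051, 0.0134, 0],
])

```text
time: 14.6
ee_pos: [0.5861, -0.109, 0.2612]
tcp_rot: [179.7, 0.1, 97.7]
wrist_force: [9.2, -0.8, 3.1]
opening: 0.0169
grasp_force: 30.3
```

Request:
arm_command([
  [0, -0.009, 0.0057, 0],
  [0, -0.0175, 0.0122, 0],
  [0, -0.025, 0.0197, 0],
  [0, -0.032, 0.0278, 0],
  [0, -0.037, 0.035, 0],
])

```text
time: 15.1
ee_pos: [0.5504, -0.1142, 0.2266]
tcp_rot: [179.6, 0.2, 97.7]
wrist_force: [13.7, -5.1, 7.6]
opening: 0.0169
grasp_force: 32.2
```

Run:
```python
from h import *
go(pw(.024-.0885,-.138,.2265))
s=shot("side")
cv2.imwrite("pics/s5.png",cv2.resize(s["color"][80:280,220:480],None,fx=3,fy=3))
```

```text
t 15.1 pip [-0.0622 -0.139   0.2266] yaw 97.68 F [13.7 -5.1  7.6] open 0.0169 q [-12.   6.  11.  94.  -0.  71.]
shift [ 0.001  -0.0024  0.0001] turn 0
```

View pics/s5.png

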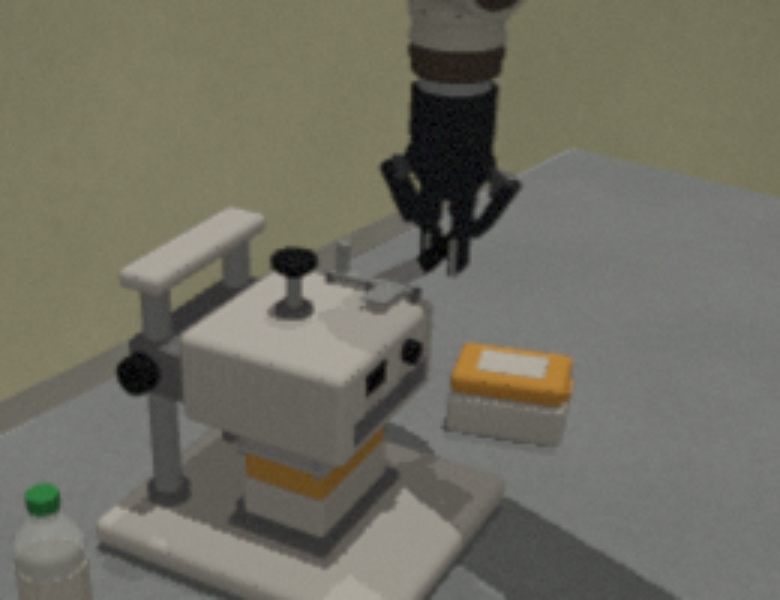

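Request:
arm_command([
  [0, -0.001, 0.0015, 0],
  [0, -0.002, 0.003, 0],
  [0, -0.002, 0.003, 0],
  [0, -0.002, 0.003, 0],
  [0, -0.002, 0.003, 0],
])

```text
time: 15.65
ee_pos: [0.5485, -0.1144, 0.2238]
tcp_rot: [179.6, 0.2, 97.7]
wrist_force: [10.9, -3.5, 5.9]
opening: 0.0169
grasp_force: 32.1
```

Request:
arm_command([
  [0, 0, 0, 0],
  [0, 0, 0, 0],
  [0, 0, 0, 0],
  [0, 0, 0, 0],
  [0, 0, 0, 0],
])

```text
time: 16.15
ee_pos: [0.5485, -0.1144, 0.2238]
tcp_rot: [179.6, 0.2, 97.7]
wrist_force: [10.4, -2.8, 5.8]
opening: 0.0167
grasp_force: 32.1
```

Run:
```python
from h import *
go(pw(.024-.0885,-.138,.2265))
for n in ("scene","side"):
    c=shot(n); m=model(V)
    a=bot.mark_of(n,"lever_grip"); P=pw(.02-.088,V[4],.247); P2=pw(.02-.105*np.sin(.9),V[4],.19+.105*np.cos(.9))
    print(n,a[:1],proj(c,P),proj(c,P2))
```

```text
t 16.15 pip [-0.064  -0.139   0.2238] yaw 97.69 F [10.4 -2.8  5.8] open 0.0167 q [-12.   6.  10.  94.  -0.  71.]
shift [ 0.001  -0.0005 -0.0027] turn 0
scene [{'location': [233.3, 164.2], 'confidence': 0.92}] [[234.85843663 165.4241415 ]] [[234.87314959 163.64286578]]
side [{'location': [368.8, 165.2], 'confidence': 0.5}] [[367.91497611 164.53621372]] [[366.17524612 161.28657757]]
```

Request:
arm_command([
  [0, -0.001, 0.0015, 0],
  [0, -0.002, 0.003, 0],
  [0, -0.003, 0.0045, 0],
  [0, -0.003, 0.005, 0],
  [0, -0.003, 0.005, 0],
])

```text
time: 16.85
ee_pos: [0.5479, -0.1146, 0.2224]
tcp_rot: [179.1, 0.3, 97.7]
wrist_force: [16.6, -1.5, 22.6]
opening: 0.0171
grasp_force: 33.4
```

Request:
arm_command([
  [0, 0, 0, 0],
  [0, 0, 0, 0],
  [0, 0, 0, 0],
  [0, 0, 0, 0],
  [0, 0, 0, 0],
])

```text
time: 17.35
ee_pos: [0.5479, -0.1146, 0.2223]
tcp_rot: [179.1, 0.3, 97.7]
wrist_force: [17.2, -1.6, 22.8]
opening: 0.0172
grasp_force: 33.4
```

Request:
arm_command([
  [0, 0, 0, 0],
  [0, 0, 0, 0],
  [0, 0, 0, 0],
  [0, 0, 0, 0],
  [0, 0, 0, 0],
])

```text
time: 17.85
ee_pos: [0.5479, -0.1146, 0.2224]
tcp_rot: [179.1, 0.3, 97.7]
wrist_force: [16.3, -1.4, 23.5]
opening: 0.0168
grasp_force: 33.4
```

Run:
```python
from h import *
go(pw(0,0,.3)); print(bot.job_done())
```

```text
t 17.85 pip [-0.0647 -0.1391  0.2224] yaw 97.71 F [16.3 -1.4 23.5] open 0.0168 q [-12.   5.   9.  93.   0.  70.]
shift [ 0.1389  0.0655 -0.0773] turn 0
the job is handed in; nothing more can be done
None
```

I handed the job in at 17.85 s of the 51 s allowed, with no verdict returned: the plunger was pressed to its stop and released, the catch was flipped flat to its free side, and the lever is gripped and held at its stop, with the bystanders not touched.

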